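Clear the bench after loading the genetic analyser

TASK

Tidy away what was used to prepare the run: stand the two blue-capped bottles upright in the blue cold tray, one in each bay, stand the loose amber bottle upright in the empty bay of the black light-proof box, and put both used green tube strips in the red waste tub. Leave the loaded sample plate where it is.

Things in the scene. Friction and masses are not known exactly. Their poses are not given: they have to be found in the camera images.
- bottle1_mid (a point): White plastic reagent bottle with a blue screw cap, standing upright: round body 38 mm across up to 60 mm, then a shoulder and a cap 29 mm across, 86 mm high in all, about 75 g. One of two alike. Point at its centre, 43 mm above its underside; z up.
- bottle2_mid (a point): White plastic reagent bottle with a blue screw cap, standing upright: round body 38 mm across up to 60 mm, then a shoulder and a cap 29 mm across, 86 mm high in all, about 75 g. One of two alike. Point at its centre, 43 mm above its underside; z up.
- amber_mid (a point): Loose amber glass bottle with a black cap and an ochre label, light-sensitive dye, standing upright: round body 32 mm across up to 50 mm, cap 23 mm across, 76 mm high in all, about 70 g. Point at its centre, 38 mm above its underside; z up. (A like bottle already stands in the black box and is fixed there.)
- strip1_mid (a point): Used strip of eight small capped PCR tubes, pale green with dark green caps, lying on its side: 76 mm long (its x), 22 mm wide from caps to tube tips (its y), 9 mm thick (z up), rigid, about 15 g. One of two alike. Point at its centre, 4.5 mm above the bench. Best gripped across the 22 mm.
- strip2_mid (a point): Used strip of eight small capped PCR tubes, pale green with dark green caps, lying on its side: 76 mm long (its x), 22 mm wide from caps to tube tips (its y), 9 mm thick (z up), rigid, about 15 g. One of two alike. Point at its centre, 4.5 mm above the bench. Best gripped across the 22 mm.
- cold_a (a point): Centre of the floor of one bay of the blue cold tray, 4 mm above the bench. The tray is fixed, 72 x 136 mm, 24 mm high, 4 mm walls, two equal bays 64 x 62 mm side by side along its long side (y of this point), 66 mm centre to centre. Takes one blue-capped bottle; either bottle may go in either bay.
- cold_b (a point): Centre of the floor of the other bay of the blue cold tray, 4 mm above the bench. The tray is fixed, 72 x 136 mm, 24 mm high, 4 mm walls, two equal bays 64 x 62 mm side by side along its long side (y of this point), 66 mm centre to centre. Takes one blue-capped bottle; either bottle may go in either bay.
- dark_bay (a point): Centre of the floor of the empty bay of the black light-proof box, 4 mm above the bench. The box is fixed, 66 x 126 mm, 22 mm high, 4 mm walls, lid off, two bays 58 x 57 mm side by side along its long side (y of this point). The other bay, centred 61 mm away towards -y, already holds a fixed amber bottle 80 mm high over the bench.
- waste_in (a point): Centre of the floor of the red open waste tub, 3 mm above the bench. The tub is fixed, 104 mm (x) by 146 mm (y) outside, 58 mm high, 3 mm walls, with a lip around the rim that reaches 10 mm outward; inside 98 x 140 mm.
- plate: Loaded sample plate: white 96-well plate with grey septa on a dark blue base, 128 x 86 x 32 mm, 160 g, loose, at the robot's left among the things. Origin at the centre of its underside, z up. Leave it alone.
Things that resemble listed ones, but are neither listed nor needed, are in the scene too. Leave any brown look-alike of the part that bears strip2_mid alone. Of the things that look like the part that bears amber_mid, take the one that is nearest to the robot's base at the start.

How it is judged:
By the outcome, as a careful person would: the job done as asked, in the order asked, and still so for the second after the job is handed in, with the robot touching nothing.
It also fails if it takes over 128 s, if anything falls off the work surface, if the arm or the gripper's body presses on something with over 40 N, if the wrist force passes 120 N, or if a joint passes its speed limit or range.

ROBOT

A 6-joint arm with a two-finger parallel gripper is mounted at the origin on the work surface. World frame = base frame: x ahead of the robot, y to its left, z up, the work surface at z = 0. Lengths are in m, angles in rad, forces in N, time in s.
With the tool pointing down it reaches from about 0.35 to 0.775 m from the base axis. Payload 5.5 kg.
Tool frame: the origin (TCP) lies at the very end of the fingers, on their centre line; the grasp point (between the pads) lies env.hold_point_z behind it (env.hold_point_z is the distance from the TCP to the grasp point, in m); z points along the fingers, y is the line along which they close (so a half turn about z gives the same grasp; the last joint's range is limited). The gripper opens to 85 mm and grips with 20 to 120 N. Pads are 22 mm wide; open, the fingers measure 114 mm over their backs; the gripper's body (76 mm by 85 mm) begins 54 mm behind the grasp point. The pads swing forward as they close: fully open they stand 13 mm farther back than shut.
Start: joints at [1.044, 0.313, 0.046, 1.304, 0, 1.431], TCP at [0.217, 0.533, 0.231] pointing down, gripper open.
Joint ranges: [-2.76, 2.76], [-0.86, 1.69], [-1.03, 1.26], [-2.2, 2.34], [-1.47, 1.5], [-3.14, 3.14]. Speed limits (rad/s): [2.57, 2.57, 3.14, 3.14, 3.14, 3.14].

INTERFACE

Orientations are given as a unit quaternion [w, x, y, z].
In Python, from workcell import env gives the robot as it stands.
- The arm moves only by the tool carry_out, never from a script. Its argument "steps" is a list of rows, each a list of 3 entries, a list of its own where there are three numbers: the turn, a rotation vector about the tool's x, y, z in degrees, then the shift along the tool's x, y, z in cm, then the closure in counts, from 0 (fully open) to 255 (shut). A call has exactly 8 rows; each row is the pose to reach, as a shift and turn from the pose commanded when the call began, along the tool's axes at that moment; what a row does not reach only later rows make up. A row lasts 1/8 s, in which the tool goes at most 62.5 mm and 10.7 degrees, less where a joint would pass 70% of its speed; a pose out of reach is approached as far as the arm can. A call with a gripper value outside its range is refused whole. The fingers move at their own pace and stop on an object; "force" is the grip in N (left out, the last holds). Time passes only in rows, so rows that repeat a pose let the fingers close, or fill a call up. It gives the time, the measured TCP pose, the force, the opening and the grip force at its end, in the units of the state.
- env.get_state(): the state, without advancing time (a new reading comes with each control period).
- env.read_camera(name): name is "scene" or "top" or "wrist"; returns (picture, depth): 480x640x3 uint8, red, green, blue; 480x640 float32, m along the optical axis (not along the pixel's ray), 0 where there is no reading.
- env.get_calibration(name): a dict with "fx", "fy", "cx", "cy" (pixels), "D" ([k1, k2, p1, p2, k3] as OpenCV has them; the pictures are not rectified), "origin" and "orientation" of the camera in the world. Camera axes: x right, y up, looking along -z (the intrinsics and any distortion apply to the point x, -y, -z); pixel columns grow to the right and rows downward; lengths in m; the calibration is good to about 2 mm. A picture is of the moment at which its call begins: read the wrist's pose just before it. get_calibration takes no time and is no camera call; for the wrist camera it gives the pose at the moment of the call.
- env.hand_in(): hands the job in; it is judged then, once.
The state is a dict: "clock": time; "joint_pos": joint angles; "qvel": joint speeds; "tau": joint torques, N m; "tcp_pos": TCP position; "orientation": TCP orientation; "wrist_force": force on the tool from outside, world axes, zero at the start; "ft_torque": the same for the moment, N m; "finger_gap": finger opening in m; "grip_force": force on a finger pad.
Only numpy, scipy, OpenCV 4.12 (cv2) and the standard library are available. Lean on these libraries where they do the work, as an engineer would, in place of code of your own. Each camera call takes 0.05 s, during which the arm holds its last target. There are 200 camera calls.

## Working session

There is one attempt and no reset: what is moved stays moved. The work goes in short steps, Python scripts to look and compute and a tool call to move; the robot and the scene stay as the last step left them, time stands still between calls to the robot, and variables do not carry over. Pictures are saved under pics/ and viewed, at most 14 in all, crops included, and the job is handed in when it is done.

Besides the shell and the picture viewer there is one more tool, called after "Call:" as name([rows], argument=value, ...), one row to a line, values as JSON. carry_out: Moves the arm, as the interface text tells. Its arguments: {"type":"object","properties":{"steps":{"type":"array","items":{"type":"array"}},"force":{"type":"number"}},"required":["steps"]}

```bash
mkdir -p pics; ls; cat > h.py <<'E'
import numpy as np, cv2
from scipy.spatial.transform import Rotation as R
from workcell import env
def rot(q): return R.from_quat([q[1],q[2],q[3],q[0]]).as_matrix()
def shot(name,fn=None):
    c=env.get_calibration(name); im,d=env.read_camera(name)
    if fn: cv2.imwrite('pics/'+fn,im[:,:,::-1])
    return c,im,d
def rays(c,uv):
    K=np.array([[c['fx'],0,c['cx']],[0,c['fy'],c['cy']],[0,0,1]])
    p=cv2.undistortPoints(np.float64(uv).reshape(-1,1,2),K,np.float64(c['D'])).reshape(-1,2)
    r=np.c_[p[:,0],-p[:,1],-np.ones(len(p))]
    return np.array(c['origin']),r@rot(c['orientation']).T
def plane(c,uv,z):
    o,r=rays(c,uv); return o+r*((z-o[2])/r[:,2])[:,None]
def cloud(c,d):
    v,u=np.mgrid[0:480,0:640]; o,r=rays(c,np.c_[u.ravel(),v.ravel()])
    P=o+r*d.reshape(-1,1); P[d.ravel()==0]=np.nan
    return P.reshape(480,640,3)
E
python3 - <<'E'
from h import *
print(env.hold_point_z, env.get_state())
for n in('scene','top'):
    c,im,d=shot(n,n+'1.png'); print(n,c)
E
```

```text
pics
0.0187 {'clock': 0.0, 'joint_pos': array([1.04440642e+00, 3.14015435e-01, 4.50005853e-02, 1.30359636e+00,
       1.68902101e-05, 1.43119024e+00]), 'qvel': array([ 2.80850919e-04,  5.01951231e-04, -8.79075282e-05, -1.65555744e-04,
       -1.35941074e-04, -1.21289892e-03]), 'tau': array([-1.16533515e-04, -4.80630505e+01,  2.98531044e+01,  1.96498632e-02,
       -9.46689920e-05,  1.39788699e-05]), 'tcp_pos': array([0.21665144, 0.53208506, 0.23040915]), 'orientation': array([-3.04602953e-04,  1.92188600e-01,  9.81357590e-01, -8.54830093e-04]), 'wrist_force': array([0.21235433, 0.24056674, 0.34443241]), 'ft_torque': array([-0.01363777, -0.00847496, -0.0198406 ]), 'grip_force': 0.0, 'finger_gap': 0.08522639629137851}
scene {'fx': 607.0998211309394, 'fy': 607.0998211309394, 'cx': 329.5999138937769, 'cy': 234.26053431981788, 'D': array([-0.07771704,  0.        ,  0.        ,  0.        ,  0.        ]), 'origin': array([ 1.10107421, -0.29748067,  0.90946924]), 'orientation': array([0.82375927, 0.28295853, 0.16405147, 0.4630791 ])}
top {'fx': 477.0305771686378, 'fy': 477.0305771686378, 'cx': 326.5638428672711, 'cy': 237.5518432385715, 'D': array([-0.08620086,  0.        ,  0.        ,  0.        ,  0.        ]), 'origin': array([0.30231343, 0.05285159, 1.04664499]), 'orientation': array([-0.69814472, -0.07537057,  0.07786077,  0.70770823])}
```

View pics/scene1.png

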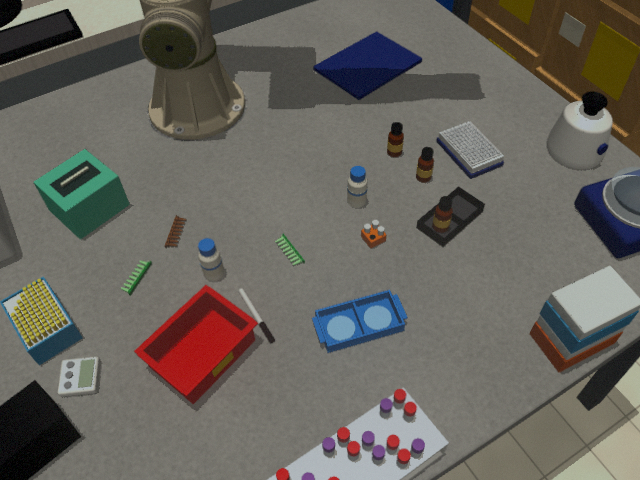

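View pics/top1.png

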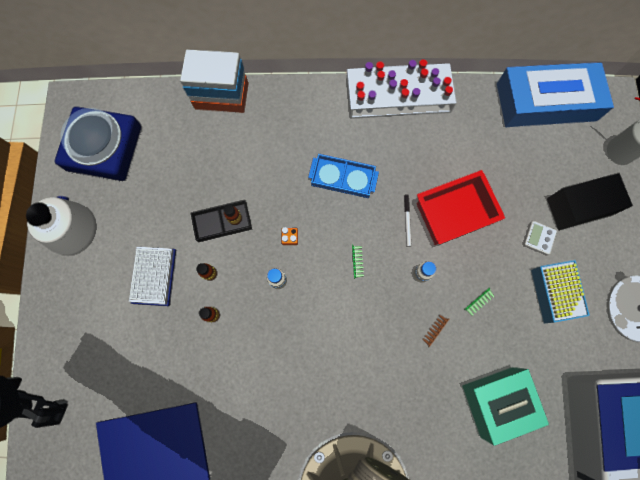

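The scene view shows the whole layout. The top view (up = +x, left = +y) gives these pixel positions:
- White bottles at (276,277) and (427,270).
- Amber bottles at (205,271) and (208,314). The second is nearer the base, so that is the one to take.
- Green strips at (358,261) and (481,301), with a brown look-alike at (435,330).
- Cold tray at (343,176), black box at (221,220), waste tub at (460,207) and plate at (152,276).

```bash
python3 - <<'E'
from h import *
c,im,d=shot('top'); P=cloud(c,d); hsv=cv2.cvtColor(im,cv2.COLOR_RGB2HSV)
H,S,V=[hsv[...,i].astype(int) for i in range(3)]
def reg(x0,x1,y0,y1):
    m=np.zeros((480,640),bool); m[y0:y1,x0:x1]=1; return m
def circ(name,box,top):
    m=reg(*box)&(abs(P[...,2]-top)<.012)
    q=P[m]; (cx,cy),r=cv2.minEnclosingCircle(np.float32(q[:,:2])*1000)
    print(name,m.sum(),np.round(np.median(q,0),4),'mec',round(cx,1),round(cy,1),round(r,1),'zmax',q[:,2].max().round(4))
circ('b1',(255,300,255,300),.086)
circ('b2',(405,450,250,295),.086)
circ('amberfar',(190,222,255,290),.076)
circ('ambernear',(190,225,298,330),.076)
circ('fixed',(215,250,195,235),.080)
def rect(name,m,z):
    v,u=np.nonzero(m); q=plane(c,np.c_[u,v],z)
    r=cv2.minAreaRect(np.float32(q[:,:2])*1000); b=cv2.boxPoints(r)
    print(name,m.sum(),'c',np.round(r[0],1),'size',np.round(r[1],1),'ang',round(r[2],1)); print('   mean',np.round(q.mean(0),4))
g=(H>35)&(H<90)&(S>70)
def big(m):
    n,l,s,_=cv2.connectedComponentsWithStats(m.astype(np.uint8)); return l==1+np.argmax(s[1:,4])
rect('s1',g&reg(340,378,235,290),.006)
rect('s2',g&reg(460,505,280,320),.006)
rect('brown',(H<20)&(S>90)&reg(415,455,308,352),.006)
rect('cold',big((H>95)&(H<125)&(S>80)&reg(295,390,145,205)),.024)
rect('dark',big((V<70)&reg(180,260,195,250)),.022)
rect('waste',big(((H<8)|(H>172))&(S>120)&reg(405,515,160,255)),.058)
for n,b,z0,z1 in(('coldrim',(295,390,145,205),.019,.03),('darkrim',(180,260,195,250),.017,.03),('wasterim',(405,515,160,255),.052,.064),('plate',(120,185,240,310),.025,.04)):
    m=reg(*b)&(P[...,2]>z0)&(P[...,2]<z1); r=cv2.minAreaRect(np.float32(P[m][:,:2])*1000); print(n,m.sum(),np.round(r[0],1),np.round(r[1],1),round(r[2],1))
E
```

```text
b1 158 [0.4375 0.1558 0.0848] mec 437.7 156.0 14.4 zmax 0.089
b2 162 [ 0.4467 -0.16    0.0846] mec 447.6 -160.3 14.4 zmax 0.0891
amberfar 109 [0.4543 0.3066 0.074 ] mec 454.9 307.5 12.1 zmax 0.08
ambernear 104 [0.3633 0.2986 0.0747] mec 364.3 299.4 11.5 zmax 0.0793
fixed 100 [0.5787 0.2541 0.0781] mec 580.6 255.5 11.9 zmax 0.083
s1 148 c [478.6 -19.3] size [76.3 21. ] ang 2.1
   mean [ 0.4792 -0.0161  0.006 ]
s2 171 c [ 384.5 -285.8] size [20.1 72.7] ang 38.4
   mean [ 0.3856 -0.2843  0.006 ]
brown 214 c [ 325.  -183.7] size [21.3 72.1] ang 51.4
   mean [ 0.3234 -0.1853  0.006 ]
cold 1950 c [671.9   8.5] size [153.6  79.7] ang 76.4
   mean [0.6734 0.0096 0.024 ]
dark 885 c [570.1 282.4] size [ 71.  127.2] ang 13.2
   mean [0.5717 0.282  0.022 ]
waste 4053 c [ 585.6 -240.8] size [120.5 169. ] ang 20.4
   mean [ 0.5845 -0.2406  0.058 ]
coldrim 502 [676.   8.] [153.8  75. ] 76.2
darkrim 385 [573.5 284.7] [ 67.8 125.8] 13.2
wasterim 1209 [ 588.4 -245. ] [121.7 162.4] 20.4
plate 1972 [450.2 433. ] [ 82.  121.6] 85.8
```

```bash
cat >> h.py <<'E'
def plan(x,y,z,close=None):
    """turn about tool z [deg] and shift along tool axes [cm] from here to world mm pose, closing axis at angle close [deg]"""
    s=env.get_state(); M=rot(s['orientation']); p=s['tcp_pos']
    a=np.degrees(np.arctan2(M[1,1],M[0,1]))
    t=0 if close is None else -((close-a+90)%180-90)
    sh=M.T@(np.array([x,y,z])/1000-p)*100
    print('t',round(s['clock'],2),'tcp',np.round(p*1000,1),'close',round(a,1),'gap',round(s['finger_gap']*1000,1),'tilt',np.round(np.degrees(np.arccos(-M[2,2])),2),'F',np.round(s['wrist_force'],1),'| turn',round(t,1),'shift',np.round(sh,2))
E
python3 -c "
from h import *
plan(437,156,180,-13.6)"
```

```text
t 0.15 tcp [216.7 532.2 230.6] close 67.8 gap 85.2 tilt 0.08 F [-0.6 -0.7  0.1] | turn 81.4 shift [-34.59 -26.52   5.09]
```

Call:
carry_out([
  [[0,0,10],[-4,-3,0],0],
  [[0,0,20],[-9,-7,0],0],
  [[0,0,30],[-14,-10.5,1],0],
  [[0,0,40.5],[-19,-14.5,2],0],
  [[0,0,51],[-24,-18.5,3],0],
  [[0,0,61],[-29,-22,4],0],
  [[0,0,71],[-33,-25,5],0],
  [[0,0,81.4],[-34.6,-26.5,5.1],0],
], force=60)

```text
clock: 1.15
tcp_pos: [0.4381, 0.154, 0.1793]
orientation: [-0.0, 0.789, 0.615, -0.001]
wrist_force: [-0.6, -0.6, -0.1]
finger_gap: 0.0855
grip_force: 0.0
```

```bash
python3 - <<'E'
from h import *
plan(437.5,156,27,-13.6)
c,im,d=shot('wrist','w1.png'); P=cloud(c,d)
m=(P[...,2]>.078)&(P[...,2]<.095); q=P[m]; print(m.sum(),np.median(q,0),cv2.minEnclosingCircle(np.float32(q[:,:2])*1000) if m.sum() else 0)
E
```

```text
t 1.15 tcp [438.1 154.  179.3] close -14.1 gap 85.5 tilt 0.08 F [-0.6 -0.6 -0.1] | turn -0.5 shift [ 0.19 -0.09 15.23]
3206 [0.44630752 0.16992442 0.08272226] ((468.1847839355469, 259.8411560058594), 122.25140380859375)
```

View pics/w1.png

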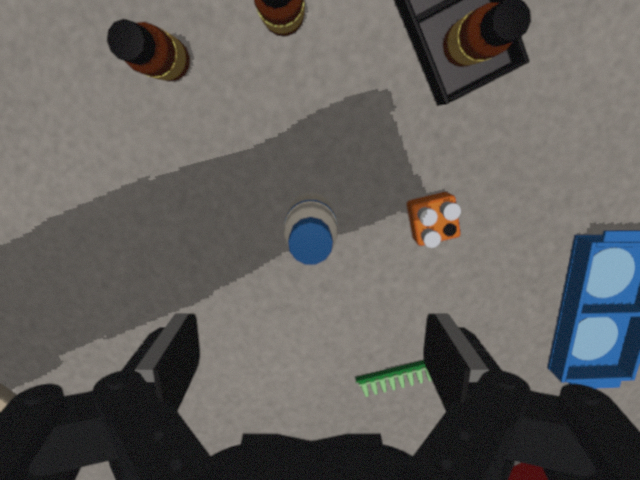

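```bash
python3 - <<'E'
from h import *
c,im,d=shot('wrist'); P=cloud(c,d); hsv=cv2.cvtColor(im,cv2.COLOR_RGB2HSV)
m=(hsv[...,0]>95)&(hsv[...,0]<125)&(hsv[...,1]>120)
n,l,s,_=cv2.connectedComponentsWithStats(m.astype(np.uint8))
for i in range(1,n):
    if s[i,4]>300:
        w=(l==i)&(abs(P[...,2]-.085)<.008); v,u=np.nonzero(w)
        print(s[i],w.sum(), np.nanmedian(P[w],0) if w.any() else '', cv2.minEnclosingCircle(np.float32(P[w][:,:2])*1000) if w.any() else '')
E
```

```text
[ 287  217   44   46 1551] 1512 [0.4376209  0.15770198 0.08737189] ((437.2162780761719, 156.7787322998047), 14.033892631530762)
[ 548  227   92  160 8576] 0
```

The wrist view shows the blue cap at (311,240) between the fingers, and its depth agrees with the top camera. Next I descend and close.

Call:
carry_out([
  [[0,0,0],[0.25,-0.1,3],0],
  [[0,0,0],[0.25,-0.1,8],0],
  [[0,0,0],[0.25,-0.1,12.5],0],
  [[0,0,0],[0.25,-0.1,15.2],0],
  [[0,0,0],[0.25,-0.1,15.2],160],
  [[0,0,0],[0.25,-0.1,15.2],255],
  [[0,0,0],[0.25,-0.1,15.2],255],
  [[0,0,0],[0.25,-0.1,15.2],255],
], force=50)

```text
clock: 2.25
tcp_pos: [0.4385, 0.1598, 0.0301]
orientation: [0.001, 0.785, 0.619, 0.002]
wrist_force: [-1.9, 0.8, 7.4]
finger_gap: 0.0365
grip_force: 50.3
```

```bash
python3 -c "
from h import *
plan(682,40,130,-13.6)"
```

```text
t 2.25 tcp [438.5 159.8  30.1] close -13.5 gap 36.5 tilt 0.2 F [-1.9  0.8  7.4] | turn 0.1 shift [-5.94 26.51 -9.93]
```

Call:
carry_out([
  [[0,0,0],[0,0,-3],255],
  [[0,0,0],[0,0,-7],255],
  [[0,0,0],[-0.5,3,-10],255],
  [[0,0,0],[-2,8,-10],255],
  [[0,0,0],[-3,14,-10],255],
  [[0,0,0],[-4.5,20,-10],255],
  [[0,0,0],[-5.5,25,-10],255],
  [[0,0,0],[-5.9,26.5,-10],255],
])

```text
clock: 3.25
tcp_pos: [0.6836, 0.0377, 0.1282]
orientation: [0.001, 0.786, 0.618, 0.001]
wrist_force: [-0.2, 0.1, -0.5]
finger_gap: 0.0365
grip_force: 50.5
```

```bash
python3 - <<'E'
from h import *
plan(682,40,34,-13.6)
c,im,d=shot('wrist','w2.png'); P=cloud(c,d)
plan(682,40,34,-13.6)
hsv=cv2.cvtColor(im,cv2.COLOR_RGB2HSV)
m=(P[...,2]>.018)&(P[...,2]<.03)&(hsv[...,0]>95)&(hsv[...,0]<125)
r=cv2.minAreaRect(np.float32(P[m][:,:2])*1000);print(m.sum(),r)
E
```

```text
t 3.25 tcp [683.6  37.7 128.2] close -13.7 gap 36.5 tilt 0.11 F [-0.2  0.1 -0.5] | turn -0.1 shift [ 0.19 -0.23  9.42]
t 3.3 tcp [684.1  37.2 128. ] close -13.7 gap 36.6 tilt 0.14 F [ 2.8 -0.7 -0.5] | turn -0.1 shift [ 0.22 -0.29  9.4 ]
3753 ((668.5927124023438, 49.39201354980469), (105.85917663574219, 392.31988525390625), 47.43172836303711)
```

View pics/w2.png

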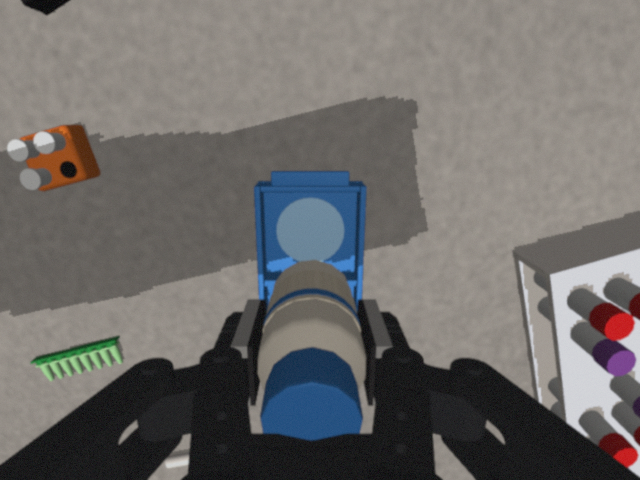

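The view has image up = +y and right = +x. The bay with its floor disc at (310,230) is the +y bay, so I'll check its position.

```bash
python3 - <<'E'
from h import *
c=env.get_calibration('wrist'); print(c['origin'],rot(c['orientation'])[:,2])
print(plane(c,[[310,230]],.005), plane(c,[[257,186],[364,186]],.024))
c,im,d=shot('top'); 
print(plane(c,[[330,173],[356,180]],.005))
E
```

```text
[0.70084301 0.11094332 0.27200458] [0.0676537  0.29072064 0.95441316]
[[0.68352898 0.0400095  0.005     ]] [[0.65880558 0.08134223 0.024     ]
 [0.72516479 0.06518031 0.024     ]]
[[ 0.68457413  0.03751137  0.005     ]
 [ 0.66678831 -0.02205751  0.005     ]]
```

Call:
carry_out([
  [[0,0,0],[0.35,-0.15,2],255],
  [[0,0,0],[0.35,-0.15,5.5],255],
  [[0,0,0],[0.35,-0.15,8],255],
  [[0,0,0],[0.35,-0.15,9],255],
  [[0,0,0],[0.35,-0.15,9.3],255],
  [[0,0,0],[0.35,-0.15,9.3],255],
  [[0,0,0],[0.35,-0.15,9.3],90],
  [[0,0,0],[0.35,-0.15,9.3],60],
])

```text
clock: 4.35
tcp_pos: [0.6809, 0.0435, 0.0364]
orientation: [0.001, 0.786, 0.619, 0.001]
wrist_force: [-0.2, -0.1, 0.3]
finger_gap: 0.0655
grip_force: 0.0
```

```bash
python3 -c "
from h import *
plan(682,40,180,-13.6)
plan(447.5,-160,180,-13.6)"
```

```text
t 4.35 tcp [680.9  43.5  36.4] close -13.6 gap 65.5 tilt 0.1 F [-0.2 -0.1  0.3] | turn 0.0 shift [ -0.31   0.22 -14.36]
t 4.35 tcp [680.9  43.5  36.4] close -13.6 gap 65.5 tilt 0.1 F [-0.2 -0.1  0.3] | turn 0.0 shift [-25.25 -17.89 -14.4 ]
```

Call:
carry_out([
  [[0,0,0],[0,0,-4],40],
  [[0,0,0],[0,0,-9],0],
  [[0,0,0],[-3,-2,-13],0],
  [[0,0,0],[-8,-5.5,-14.4],0],
  [[0,0,0],[-13,-9,-14.4],0],
  [[0,0,0],[-18,-12.5,-14.4],0],
  [[0,0,0],[-22.5,-16,-14.4],0],
  [[0,0,0],[-25.2,-17.9,-14.4],0],
])

```text
clock: 5.35
tcp_pos: [0.4451, -0.1607, 0.18]
orientation: [0.0, 0.786, 0.618, 0.0]
wrist_force: [0.2, -0.3, 1.2]
finger_gap: 0.0852
grip_force: 0.0
```

```bash
cat >> h.py <<'E'
def cap(name,h0,h1,s0,v1,box):
    """centre of things with given hue range and min saturation, max value, in a world box (mm)"""
    c,im,d=shot(name); P=cloud(c,d)*1000; h=cv2.cvtColor(im,cv2.COLOR_RGB2HSV)
    m=(h[...,0]>=h0)&(h[...,0]<=h1)&(h[...,1]>=s0)&(h[...,2]<=v1)
    for k in range(3): m&=(P[...,k]>box[2*k])&(P[...,k]<box[2*k+1])
    q=P[m]; print('cap',m.sum(), np.round(cv2.minEnclosingCircle(np.float32(q[:,:2]))[0],1) if m.any() else '', np.round(np.median(q,0),1) if m.any() else '')
E
python3 - <<'E'
from h import *
cap('wrist',95,125,100,255,(420,475,-190,-130,75,97))
cap('top',95,125,100,255,(640,720,-0,80,75,102))
plan(447.5,-160,27,-13.6)
E
```

```text
cap 1545 [ 447.6 -159.7] [ 447.8 -158.2   87.3]
cap 155 [680.1  39.9] [678.7  40.3  88.4]
t 5.45 tcp [ 445.1 -161.1  180. ] close -13.8 gap 85.4 tilt 0.05 F [ 0.5  0.5 -0.2] | turn -0.2 shift [ 0.17  0.2  15.3 ]
```

Bottle 1 stands at (680,40) with its cap at 88 mm, so it is upright in its bay. Now bottle 2.

Call:
carry_out([
  [[0,0,0],[0.2,0.2,3],0],
  [[0,0,0],[0.2,0.2,8],0],
  [[0,0,0],[0.2,0.2,12.5],0],
  [[0,0,0],[0.2,0.2,15.1],0],
  [[0,0,0],[0.2,0.2,15.1],160],
  [[0,0,0],[0.2,0.2,15.1],255],
  [[0,0,0],[0.2,0.2,15.1],255],
  [[0,0,0],[0.2,0.2,15.1],255],
])

```text
clock: 6.45
tcp_pos: [0.4511, -0.1586, 0.0301]
orientation: [0.002, 0.786, 0.619, 0.001]
wrist_force: [-0.2, 1.4, 7.4]
finger_gap: 0.0364
grip_force: 50.5
```

```bash
python3 -c "
from h import *
plan(667,-24,140,-13.6)"
```

```text
t 6.45 tcp [ 451.1 -158.6   30.1] close -13.6 gap 36.4 tilt 0.22 F [-0.2  1.4  7.4] | turn 0.0 shift [ 18.14  17.88 -10.94]
```

Call:
carry_out([
  [[0,0,0],[0,0,-3],255],
  [[0,0,0],[0,0,-7.5],255],
  [[0,0,0],[2.5,2.5,-11],255],
  [[0,0,0],[6,6,-11],255],
  [[0,0,0],[10,10,-11],255],
  [[0,0,0],[14,14,-11],255],
  [[0,0,0],[17,17,-11],255],
  [[0,0,0],[18.1,17.9,-11],255],
])

```text
clock: 7.45
tcp_pos: [0.6677, -0.0225, 0.1383]
orientation: [0.0, 0.785, 0.619, 0.0]
wrist_force: [0.1, -0.6, -1.1]
finger_gap: 0.036
grip_force: 50.3
```

```bash
python3 -c "
from h import *
plan(667,-24,35,-13.6)
env.read_camera('top')
plan(667,-24,35,-13.6)"
```

```text
t 7.45 tcp [667.7 -22.5 138.3] close -13.4 gap 36.0 tilt 0.07 F [ 0.1 -0.6 -1.1] | turn 0.2 shift [-0.17 -0.05 10.33]
t 7.5 tcp [667.9 -22.1 138.2] close -13.4 gap 36.5 tilt 0.08 F [ 1.9 -0.3  0.1] | turn 0.2 shift [-0.21 -0.06 10.32]
```

Call:
carry_out([
  [[0,0,0],[-0.2,0,2],255],
  [[0,0,0],[-0.2,0,5.5],255],
  [[0,0,0],[-0.2,0,8.5],255],
  [[0,0,0],[-0.2,0,9.9],255],
  [[0,0,0],[-0.2,0,10.3],255],
  [[0,0,0],[-0.2,0,10.3],255],
  [[0,0,0],[-0.2,0,10.3],90],
  [[0,0,0],[-0.2,0,10.3],60],
])

```text
clock: 8.5
tcp_pos: [0.6663, -0.0261, 0.0365]
orientation: [0.001, 0.786, 0.619, 0.001]
wrist_force: [-0.1, -0.6, -0.1]
finger_gap: 0.0653
grip_force: 0.0
```

```bash
python3 -c "
from h import *
plan(364,299,190,13.2)"
```

```text
t 8.5 tcp [666.3 -26.1  36.5] close -13.6 gap 65.3 tilt 0.12 F [-0.1 -0.6 -0.1] | turn -26.8 shift [ 24.52 -36.97 -15.42]
```

Call:
carry_out([
  [[0,0,0],[0,0,-4],40],
  [[0,0,0],[0,0,-9],0],
  [[0,0,0],[0.5,-1,-14],0],
  [[0,0,-5],[3,-4,-15.4],0],
  [[0,0,-10],[6,-9,-15.4],0],
  [[0,0,-16],[9.5,-14,-15.4],0],
  [[0,0,-22],[13,-19,-15.4],0],
  [[0,0,-26.8],[16,-24,-15.4],0],
])

```text
clock: 9.5
tcp_pos: [0.4685, 0.1873, 0.1901]
orientation: [0.0, 0.62, 0.785, 0.001]
wrist_force: [-0.3, 1.0, -0.5]
finger_gap: 0.0855
grip_force: 0.0
```

```bash
python3 -c "
from h import *
plan(364,299,180,13.2)"
```

```text
t 9.5 tcp [468.5 187.3 190.1] close 13.4 gap 85.5 tilt 0.11 F [-0.3  1.  -0.5] | turn 0.2 shift [13.29 -7.58  1.  ]
```

Call:
carry_out([
  [[0,0,0],[2.5,-1.5,0.5],0],
  [[0,0,0],[5.5,-3,1],0],
  [[0,0,0],[8.5,-5,1],0],
  [[0,0,0],[11,-6.5,1],0],
  [[0,0,0],[13,-7.5,1],0],
  [[0,0,0],[13.3,-7.6,1],0],
  [[0,0,0],[13.3,-7.6,1],0],
  [[0,0,0],[13.3,-7.6,1],0],
])

```text
clock: 10.5
tcp_pos: [0.3658, 0.2975, 0.1794]
orientation: [0.0, 0.621, 0.784, 0.0]
wrist_force: [0.5, 0.6, -0.2]
finger_gap: 0.0854
grip_force: 0.0
```

```bash
python3 - <<'E'
from h import *
cap('wrist',0,180,0,90,(335,395,270,330,66,88))
c,im,d=shot('wrist','w3.png')
cap('top',95,125,100,255,(640,720,-60,10,75,102))
plan(364,299,23,13.2)
E
```

```text
cap 983 [362.9 299.4] [362.5 300.7  77.3]
cap 150 [665.3 -28.6] [664.2 -28.   88.5]
t 10.65 tcp [365.7 297.5 179.3] close 13.2 gap 85.0 tilt 0.0 F [ 0.6 -0.4  0.7] | turn -0.0 shift [ 0.19 -0.13 15.63]
```

View pics/w3.png

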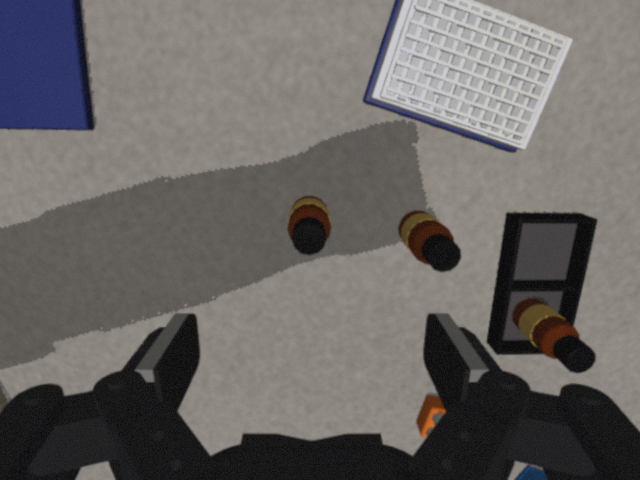

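The wrist view shows the target amber at (309,225) between the fingers. The look-alike at (430,240) is clear of the right finger's path. The empty box bay is the far one at (545,250).

Call:
carry_out([
  [[0,0,0],[0.2,-0.2,3],0],
  [[0,0,0],[0.2,-0.2,8],0],
  [[0,0,0],[0.2,-0.2,12.5],20],
  [[0,0,0],[0.2,-0.2,15.4],60],
  [[0,0,0],[0.2,-0.2,15.4],160],
  [[0,0,0],[0.2,-0.2,15.4],255],
  [[0,0,0],[0.2,-0.2,15.4],255],
  [[0,0,0],[0.2,-0.2,15.4],255],
])

```text
clock: 11.65
tcp_pos: [0.3636, 0.2999, 0.0264]
orientation: [0.0, 0.621, 0.784, 0.001]
wrist_force: [0.5, -0.9, -0.7]
finger_gap: 0.0299
grip_force: 49.4
```

```bash
python3 -c "
from h import *
plan(566.5,314,150,13.2)"
```

```text
t 11.65 tcp [363.6 299.9  26.4] close 13.2 gap 29.9 tilt 0.13 F [ 0.5 -0.9 -0.7] | turn 0.0 shift [ -3.27  20.1  -12.32]
```

Call:
carry_out([
  [[0,0,0],[0,0,-4],255],
  [[0,0,0],[0,0,-9],255],
  [[0,0,0],[0,0.5,-12.3],255],
  [[0,0,0],[-0.5,4,-12.3],255],
  [[0,0,0],[-1.5,9,-12.3],255],
  [[0,0,0],[-2.3,14,-12.3],255],
  [[0,0,0],[-3,18.5,-12.3],255],
  [[0,0,0],[-3.3,20.1,-12.3],255],
])

```text
clock: 12.65
tcp_pos: [0.5688, 0.3132, 0.1483]
orientation: [0.0, 0.621, 0.783, 0.001]
wrist_force: [-0.4, -0.4, -0.5]
finger_gap: 0.0303
grip_force: 49.8
```

```bash
python3 -c "
from h import *
env.read_camera('top');plan(566.5,314.5,31,13.2)"
```

```text
t 12.7 tcp [569.8 313.1 148.2] close 13.1 gap 30.2 tilt 0.15 F [ 1.7  1.1 -0.8] | turn -0.1 shift [ 0.21 -0.32 11.71]
```

Call:
carry_out([
  [[0,0,0],[0.2,-0.2,2],255],
  [[0,0,0],[0.2,-0.2,6],255],
  [[0,0,0],[0.2,-0.2,9.5],255],
  [[0,0,0],[0.2,-0.2,11.3],255],
  [[0,0,0],[0.2,-0.2,11.8],255],
  [[0,0,0],[0.2,-0.2,11.8],255],
  [[0,0,0],[0.2,-0.2,11.8],110],
  [[0,0,0],[0.2,-0.2,11.8],90],
])

```text
clock: 13.7
tcp_pos: [0.5644, 0.3151, 0.0314]
orientation: [0.0, 0.621, 0.784, 0.001]
wrist_force: [-0.2, 0.2, -0.6]
finger_gap: 0.0553
grip_force: 0.0
```

```bash
python3 -c "
from h import *
plan(479,-18,120,92)"
```

```text
t 13.7 tcp [564.4 315.1  31.4] close 13.2 gap 55.3 tilt 0.12 F [-0.2  0.2 -0.6] | turn -78.8 shift [-30.47 -15.93  -8.91]
```

Call:
carry_out([
  [[0,0,0],[0,0,-4],90],
  [[0,0,0],[0,0,-9],60],
  [[0,0,0],[0,0,-12],0],
  [[0,0,-8],[-3,-1.5,-12],0],
  [[0,0,-16],[-7,-3.5,-12],0],
  [[0,0,-25],[-11,-6,-12],0],
  [[0,0,-34],[-15,-8,-12],0],
  [[0,0,-42],[-19,-10,-12],0],
])

```text
clock: 14.7
tcp_pos: [0.5097, 0.1057, 0.1509]
orientation: [0.001, 0.296, 0.955, 0.0]
wrist_force: [-0.2, -0.3, 0.1]
finger_gap: 0.0852
grip_force: 0.0
```

```bash
python3 -c "
from h import *
plan(479,-18,130,92)"
```

```text
t 14.7 tcp [509.7 105.7 150.9] close 55.5 gap 85.2 tilt 0.09 F [-0.2 -0.3  0.1] | turn -36.5 shift [ -4.47 -11.93   2.09]
```

Call:
carry_out([
  [[0,0,-7],[-0.8,-2,0.5],0],
  [[0,0,-15],[-1.8,-4.5,1],0],
  [[0,0,-23],[-2.8,-7.5,2],0],
  [[0,0,-31],[-3.8,-10.5,2],0],
  [[0,0,-36.5],[-4.5,-11.9,2.1],0],
  [[0,0,-36.5],[-4.5,-11.9,2.1],0],
  [[0,0,-36.5],[-4.5,-11.9,2.1],0],
  [[0,0,-36.5],[-4.5,-11.9,2.1],0],
])

```text
clock: 15.7
tcp_pos: [0.4791, -0.0158, 0.1294]
orientation: [0.0, -0.015, 1.0, 0.0]
wrist_force: [0.9, -1.2, 0.9]
finger_gap: 0.0851
grip_force: 0.0
```

```bash
cat >> h.py <<'E'
def strip(fn,box):
    c,im,d=shot('wrist',fn); h=cv2.cvtColor(im,cv2.COLOR_RGB2HSV)
    m=(h[...,0]>35)&(h[...,0]<90)&(h[...,1]>60)
    n,l,s,_=cv2.connectedComponentsWithStats(cv2.morphologyEx(m.astype(np.uint8),cv2.MORPH_CLOSE,np.ones((9,9))))
    for i in range(1,n):
        if s[i,4]<300: continue
        v,u=np.nonzero(l==i); q=plane(c,np.c_[u,v],.006)*1000
        r=cv2.minAreaRect(np.float32(q[:,:2])); print('strip',s[i],np.round(r[0],1),np.round(r[1],1),round(r[2],1))
E
python3 - <<'E'
from h import *
strip('w4.png',0)
c,im,d=shot('top'); P=cloud(c,d)*1000
m=(abs(P[...,0]-566)<25)&(abs(P[...,1]-314)<25)&(P[...,2]>65)&(P[...,2]<95); print('amber',m.sum(),np.median(P[m],0))
plan(479,-18,3,92)
E
```

```text
strip [ 290  179   32  105 2888] [477.8 -20.2] [77.  21.7] 2.2
strip [    0   318   640   162 30455] [631.   -1.7] [171.5 598.9] 1.6
amber 110 [563.64891691 312.93081809  78.40282338]
t 15.8 tcp [479.1 -15.8 129.3] close 91.8 gap 85.4 tilt 0.02 F [-0.6  0.8 -0.7] | turn -0.2 shift [ 0.02 -0.22 12.63]
```

View pics/w4.png

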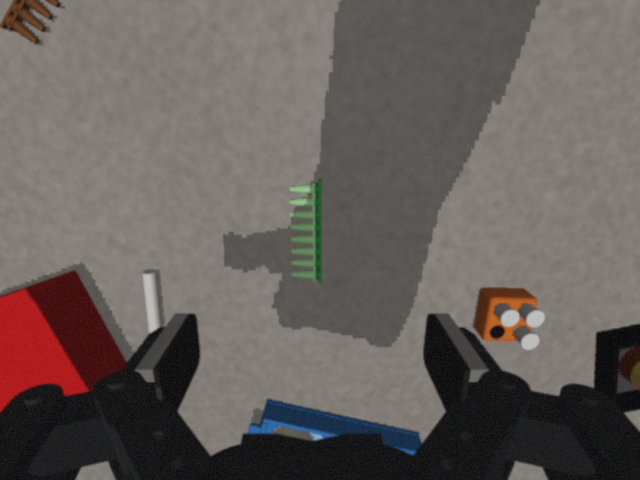

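The strip is at (305,230) in the picture, world (478,-20), aligned with the fingers. The amber is upright in its bay.

Call:
carry_out([
  [[0,0,0],[0.1,-0.4,3],60],
  [[0,0,0],[0.1,-0.4,7],100],
  [[0,0,0],[0.1,-0.4,10.5],110],
  [[0,0,0],[0.1,-0.4,12.7],120],
  [[0,0,0],[0.1,-0.4,12.7],160],
  [[0,0,0],[0.1,-0.4,12.7],255],
  [[0,0,0],[0.1,-0.4,12.7],255],
  [[0,0,0],[0.1,-0.4,12.7],255],
], force=40)

```text
clock: 16.8
tcp_pos: [0.4788, -0.0206, 0.0032]
orientation: [0.001, -0.015, 1.0, -0.0]
wrist_force: [-0.2, -0.1, 0.2]
finger_gap: 0.0204
grip_force: 41.0
```

```bash
python3 -c "
from h import *
plan(559,-254,140,20.4)"
```

```text
t 16.8 tcp [478.8 -20.6   3.2] close 91.7 gap 20.4 tilt 0.1 F [-0.2 -0.1  0.2] | turn 71.3 shift [ -7.33 -23.58 -13.66]
```

Call:
carry_out([
  [[0,0,0],[0,0,-4],255],
  [[0,0,9],[0,0,-9],255],
  [[0,0,19],[-1,-2,-13.7],255],
  [[0,0,29],[-2.5,-6.5,-13.7],255],
  [[0,0,39.5],[-4,-11,-13.7],255],
  [[0,0,50],[-6,-16,-13.7],255],
  [[0,0,60.5],[-8,-21,-13.7],255],
  [[0,0,71],[-8.8,-23,-13.7],255],
])

```text
clock: 17.8
tcp_pos: [0.574, -0.2509, 0.1395]
orientation: [0.001, 0.572, 0.82, -0.0]
wrist_force: [-0.1, -0.0, -0.3]
finger_gap: 0.0202
grip_force: 41.0
```

```bash
python3 - <<'E'
from h import *
c,im,d=shot('wrist','w5.png'); plan(574,-248,45,20.4)
P=cloud(c,d)*1000; h=cv2.cvtColor(im,cv2.COLOR_RGB2HSV)
m=((h[...,0]<8)|(h[...,0]>172))&(h[...,1]>120)&(P[...,2]>50)&(P[...,2]<66)&(P[...,0]<680)
print(m.sum(),cv2.minAreaRect(np.float32(P[m][:,:2])))
E
```

```text
t 17.85 tcp [ 574.6 -252.5  139.3] close 19.9 gap 20.5 tilt 0.18 F [ 1.  -1.8  0.1] | turn -0.5 shift [0.47 0.08 9.43]
13478 ((586.8589477539062, -244.50469970703125), (120.13040924072266, 161.50209045410156), 20.570791244506836)
```

View pics/w5.png

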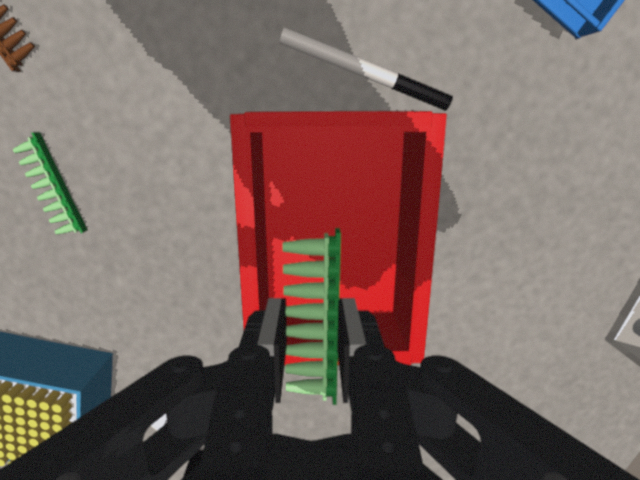

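The strip is held over the tub, between its walls at columns 250 and 420, and lies along the tub's long side. I lower and release.

Call:
carry_out([
  [[0,0,0],[0.4,0.2,2],255],
  [[0,0,0],[0.4,0.2,5],255],
  [[0,0,0],[0.4,0.2,8],255],
  [[0,0,0],[0.4,0.2,9.5],255],
  [[0,0,0],[0.4,0.2,10],255],
  [[0,0,0],[0.4,0.2,10],255],
  [[0,0,0],[0.4,0.2,10],150],
  [[0,0,0],[0.4,0.2,10],150],
])

```text
clock: 18.85
tcp_pos: [0.5741, -0.2436, 0.0403]
orientation: [0.001, 0.568, 0.823, 0.0]
wrist_force: [-0.5, 0.7, 0.3]
finger_gap: 0.0351
grip_force: 0.0
```

```bash
python3 -c "
from h import *
plan(385,-285,130,38.4)"
```

```text
t 18.85 tcp [ 574.1 -243.6   40.3] close 20.7 gap 35.1 tilt 0.1 F [-0.5  0.7  0.3] | turn -17.7 shift [  2.81 -19.14  -9.  ]
```

Call:
carry_out([
  [[0,0,0],[0,0,-4],150],
  [[0,0,0],[0,0,-8],150],
  [[0,0,0],[0,-0.5,-9],100],
  [[0,0,-5],[0.5,-4,-9],0],
  [[0,0,-10],[1.2,-8.5,-9],0],
  [[0,0,-15],[2,-13.5,-9],0],
  [[0,0,-17.7],[2.6,-18,-9],0],
  [[0,0,-17.7],[2.8,-19.1,-9],0],
])

```text
clock: 19.85
tcp_pos: [0.3822, -0.2844, 0.1288]
orientation: [-0.001, 0.436, 0.9, 0.0]
wrist_force: [0.6, 0.7, -0.8]
finger_gap: 0.0853
grip_force: 0.0
```

```bash
python3 -c "
from h import *
env.read_camera('top');strip('w6.png',0)
plan(385,-285,3,38.4)"
```

```text
strip [    0     0   138   210 23129] [ 199.7 -320.6] [ 86.7 150.1] 26.1
strip [ 296  185   32  104 2840] [ 383.3 -287.4] [21.8 76.7] 38.1
strip [ 381  304  192  176 8029] [ 573.6 -315.1] [107.6 194.8] 28.1
strip [    0   315   392   165 15493] [ 385.6 -471.3] [361.4 168.5] 39.7
strip [ 523  388  117   92 4183] [ 692.3 -280.6] [ 85.8 135.9] 64.5
t 19.95 tcp [ 383.9 -284.8  129.1] close 38.3 gap 85.1 tilt 0.02 F [ 0.3 -0.4  0.3] | turn -0.1 shift [-0.09  0.07 12.61]
```

View pics/w6.png

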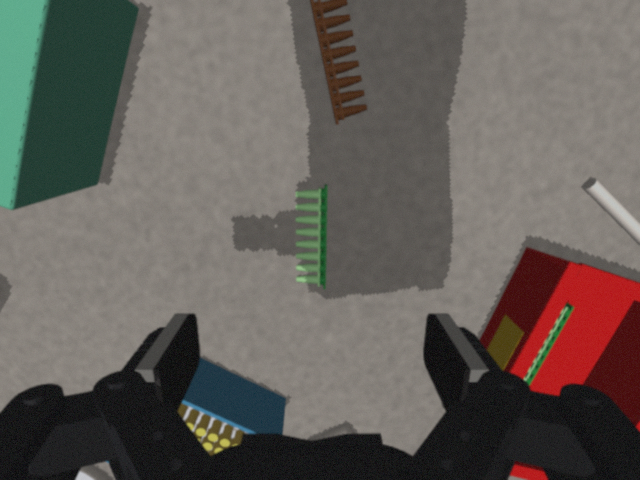

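Strip 2 is at (312,235), centred and aligned. Strip 1 is visible inside the tub at (548,345), and the brown look-alike at (340,60) is clear.

Call:
carry_out([
  [[0,0,0],[-0.2,-0.1,3],60],
  [[0,0,0],[-0.2,-0.1,7],100],
  [[0,0,0],[-0.2,-0.1,10.5],110],
  [[0,0,0],[-0.2,-0.1,12.6],120],
  [[0,0,0],[-0.2,-0.1,12.6],160],
  [[0,0,0],[-0.2,-0.1,12.6],255],
  [[0,0,0],[-0.2,-0.1,12.6],255],
  [[0,0,0],[-0.2,-0.1,12.6],255],
])

```text
clock: 20.95
tcp_pos: [0.386, -0.2875, 0.0041]
orientation: [0.001, 0.435, 0.9, -0.0]
wrist_force: [0.3, -0.6, 0.2]
finger_gap: 0.0203
grip_force: 40.9
```

```bash
python3 -c "
from h import *
plan(600,-240,140,20.4)"
```

```text
t 20.95 tcp [ 386.  -287.5    4.1] close 38.4 gap 20.3 tilt 0.11 F [ 0.3 -0.6  0.2] | turn 18.0 shift [ -9.61  19.72 -13.56]
```

Call:
carry_out([
  [[0,0,0],[0,0,-4],255],
  [[0,0,0],[0,0,-9],255],
  [[0,0,0],[-0.5,1,-13.5],255],
  [[0,0,5],[-2.5,5,-13.5],255],
  [[0,0,10],[-4.5,10,-13.5],255],
  [[0,0,15],[-7,15,-13.5],255],
  [[0,0,18],[-9,18.5,-13.5],255],
  [[0,0,18],[-9.6,19.7,-13.5],255],
])

```text
clock: 21.95
tcp_pos: [0.6013, -0.239, 0.1383]
orientation: [0.0, 0.57, 0.822, 0.0]
wrist_force: [-0.8, 0.2, -0.7]
finger_gap: 0.0206
grip_force: 40.9
```

```bash
python3 -c "
from h import *
env.read_camera('top');plan(600,-240,50,20.4)"
```

```text
t 22.0 tcp [ 601.5 -238.9  138.1] close 20.6 gap 20.4 tilt 0.06 F [ 0.5  0.2 -1. ] | turn 0.2 shift [-0.04 -0.19  8.81]
```

Call:
carry_out([
  [[0,0,0],[0,-0.1,2],255],
  [[0,0,0],[0,-0.1,5],255],
  [[0,0,0],[0,-0.1,8],255],
  [[0,0,0],[0,-0.1,9],255],
  [[0,0,0],[0,-0.1,9.5],255],
  [[0,0,0],[0,-0.1,9.5],255],
  [[0,0,0],[0,-0.1,9.5],150],
  [[0,0,0],[0,-0.1,9.5],150],
])

```text
clock: 23.0
tcp_pos: [0.599, -0.2403, 0.0442]
orientation: [0.001, 0.57, 0.821, 0.0]
wrist_force: [-0.9, 1.0, 0.2]
finger_gap: 0.0352
grip_force: 0.0
```

Call:
carry_out([
  [[0,0,0],[0,0,-4],150],
  [[0,0,0],[0,0,-9],150],
  [[0,0,0],[0,0,-14],100],
  [[0,0,0],[0,-3,-16],0],
  [[0,0,0],[0,-8,-16],0],
  [[0,0,0],[0,-13,-16],0],
  [[0,0,0],[0,-18,-16],0],
  [[0,0,0],[0,-20,-16],0],
])

```text
clock: 24.0
tcp_pos: [0.4091, -0.3104, 0.204]
orientation: [0.0, 0.571, 0.821, -0.0]
wrist_force: [-0.5, 0.3, 0.4]
finger_gap: 0.0851
grip_force: 0.0
```

```bash
python3 - <<'E'
from h import *
shot('scene','scene2.png'); shot('top','top2.png'); plan(0,0,0)
E
```

```text
t 24.1 tcp [ 409.8 -310.5  203.9] close 20.3 gap 85.3 tilt 0.05 F [ 0.7 -0.   0. ] | turn 0 shift [ 43.35 -27.67  20.35]
```

View pics/scene2.png

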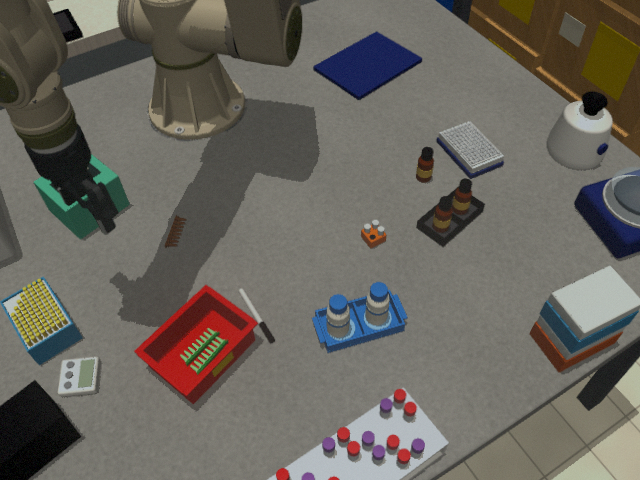

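View pics/top2.png

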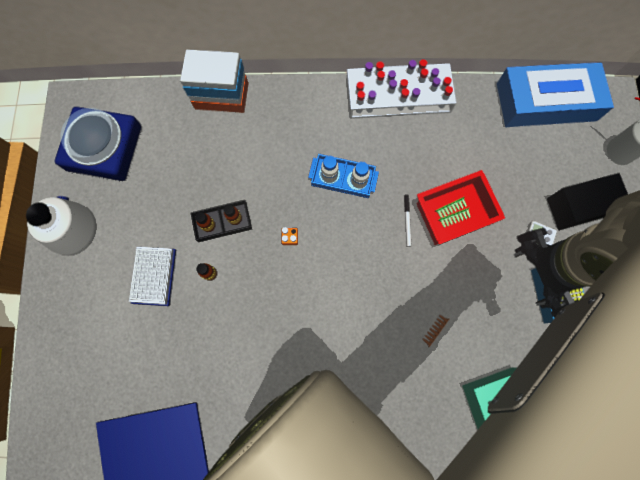

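Both views show the job done: blue-capped bottles upright at scene (338,318) and (377,305), amber in the box at (460,198), both green strips in the tub at (203,352). The plate, brown strip and other amber have not moved, and the arm touches nothing.

```bash
python3 -c "
from workcell import env
print(env.hand_in())"
```

```text
the job is handed in; nothing more can be done
None
```

The job is handed in at about 24 s on the robot's clock: both blue-capped bottles stand in the cold tray, the amber bottle stands in the black box, both green strips are in the red tub, and the plate is untouched.

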